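# Lift a flat gasket plate off the work board and lay it in the wash tray

## Task

The oblong stainless gasket plate lies flat on the raised white board, too thin to pick up well where it lies. Slide it towards the robot until about a third of its length sticks out over the board's near edge, take hold of the part that sticks out, lift it well clear of the board and lower it into the empty metal wash tray, letting go only when it is down inside the tray so that it lies flat on the tray's floor. Leave the square gasket plate where it is.

Things in the scene. Friction and masses are not known exactly. Their poses are not given: they have to be found in the camera images.
- oblong_plate: loose flat stainless plate, 110 mm long (its x) by 55 mm wide (its y) by 4 mm thick, about 0.2 kg, with a black rubber gasket let into its upper face as an oblong outline. Origin at the centre of its underside, z up. It starts flat on the board, its length within about 10 degrees of the board's x axis, its near end 10 to 30 mm inside the board's near edge
- square_plate: loose flat stainless plate, 80 by 80 by 4 mm, with a black square gasket outline, lying on the board beside or one place away from the oblong one. Origin at the centre of its underside. To be left alone
- board: fixed raised work board: white plastic top on a dark steel block, 170 mm (its x) by 340 mm (its y), its top 50 mm above the table. Origin at the centre of its underside, on the table; its x axis points away from the robot (turned up to about 9 degrees), so its near edge lies at x = -85 mm in its frame. Also on it is a loose steel ring 64 mm across and 18 mm high. In front of the board two lids 12 mm high lie on the table
- tray: fixed shallow open metal tray, empty, on the table to the left or right of the board (on the other side stands a clear tub of brass-coloured lids, 70 mm high). Outside 220 mm (its x) by 200 mm (its y) by 22 mm high, walls and floor 4 mm thick. Origin at the centre of its underside, on the table; the floor's upper face is 4 mm above it
Things that resemble listed ones, but are neither listed nor needed, are in the scene too. What is shaped like the oblong_plate but blue or pink is not meant.

How it is judged:
By the outcome, as a careful person would: the job done as asked, in the order asked, and still so for the second after the job is handed in, with the robot touching nothing.
It also fails if it takes over 58 s, if anything falls off the work surface, if the arm or the gripper's body presses on something with over 40 N, if the wrist force passes 120 N, or if a joint passes its speed limit or range.

## Robot

A 6-joint arm with a two-finger parallel gripper is mounted at the origin on the work surface. World frame = base frame: x ahead of the robot, y to its left, z up, the work surface at z = 0. Lengths are in m, angles in degrees, forces in N, time in s.
With the tool pointing down it reaches from about 0.35 to 0.875 m from the base axis. Payload 4.2 kg.
Tool frame: the origin (TCP) lies at the very end of the fingers, on their centre line; the grasp point (between the pads) lies 19 mm behind it (r.grip_point_offset is the distance from the TCP to the grasp point, in m); z points along the fingers, y is the line along which they close (so a half turn about z gives the same grasp; the last joint's range is limited). The gripper opens to 87 mm and grips with 3 to 60 N. Pads are 19 mm wide; open, the fingers measure 117 mm over their backs; the gripper's body (75 mm by 190 mm) begins 51 mm behind the grasp point.
Start: joints at [84.145, 22.042, 0.453, 0, -68.411, -14.817], TCP at [0.221, 0.585, 0.223] pointing down, gripper open.
Joint ranges: [-179.83, 179.83], [-69.29, 118.12], [-61.27, 80.66], [-181.25, 117.63], [-171.15, -9.14], [-177.46, 177.46]. Speed limits (degrees/s): [159.86, 159.86, 180, 180, 180, 180].

## Interface

Orientations are given as a 3x3 rotation matrix whose columns are the frame's x, y, z axes.
In Python, from station import r, cams gives the robot as it stands. The module is installed in compiled form; this text tells all that it offers.
- The arm moves only by the shell command python3 -m handwheel 'ROWS'. ROWS is JSON, a list that holds one entry, the list of rows, each a list of 7 numbers: the turn, a rotation vector about the tool's x, y, z in units of 6 degrees (1.0 is 6 degrees), then the shift along the tool's x, y, z in m, then the finger opening in m, from 0 to 0.087. In form: [[[ax, ay, az, x, y, z, jaw], ...]]. A call has 1 to 12 rows; each row shifts and turns the commanded pose from where the row before left it, along the tool's axes as they then stand; what a row does not reach is not made up. A row lasts 1/10 s, in which the tool goes at most 50 mm and 8.59 degrees, less where a joint would pass 70% of its speed; a pose out of reach is approached as far as the arm can. A call with a gripper value outside its range is refused whole. The fingers move at their own pace and stop on an object; the grip force is fixed at half the most. Time passes only in rows, so rows that do not move let the fingers close. It gives the time, the measured TCP pose, the force, the opening and the grip force at its end, in the units of the state.
- r.sense(): the state, without advancing time (a new reading comes with each control period).
- cams.capture(name): name is "scene" or "top" or "wrist"; returns the picture (420x560x3 uint8, red, green, blue); there is no depth.
- cams.get_calibration(name): a dict with "camera_matrix" (3x3 intrinsics, pixels), "k1" (the pictures are not rectified: a ray, as slopes to the right and down, at radius r is drawn at 1 + k1 r^2 times it, then the intrinsics apply), "rvec" (rotation vector, rad) and "tvec" (3), from world to camera coordinates, as OpenCV has them; the wrist camera has in their place "T_tool_cam" (4x4, takes a point from camera to tool coordinates, whose origin is the TCP and whose axes are the flange's). Camera axes: x right, y down, z forward; pixel columns grow to the right and rows downward; lengths in m; the calibration is good to about 2 mm. A picture is of the moment at which its call begins: read the wrist's pose just before it. get_calibration takes no time and is no camera call.
- r.finish_job(): hands the job in; it is judged then, once.
The state is a dict: "time_s": time; "joints": joint angles; "joint_velocities": joint speeds; "effort": joint torques, N m; "tcp_pos": TCP position; "ee_rot": TCP orientation; "wrist_force": force on the tool from outside, world axes, zero at the start; "moment": the same for the moment, N m; "gripper_width": opening from 0.0 (shut) to 1.0 (fully open); "gripper_force": force on a finger pad.
Only numpy, scipy, OpenCV 4.12 (cv2) and the standard library are available. Lean on these libraries where they do the work, as an engineer would, in place of code of your own. Each camera call takes 0.05 s, during which the arm holds its last target. There are 200 camera calls.

## Working session

There is one attempt and no reset: what is moved stays moved. The work goes in short steps, Python scripts to look and compute and a shell command to move; the robot and the scene stay as the last step left them, time stands still between calls to the robot, and variables do not carry over. Pictures are saved under pics/ and viewed, at most 10 in all, crops included, and the job is handed in when it is done.

```bash
mkdir -p pics
cat > h.py <<'E'
import numpy as np, cv2
from station import r, cams
def cam(name):
    c=cams.get_calibration(name); K=np.array(c["camera_matrix"]); 
    if name=="wrist":
        s=r.sense(); T=np.eye(4);T[:3,:3]=s["ee_rot"];T[:3,3]=s["tcp_pos"]
        M=T@np.array(c["T_tool_cam"]); return K,c["k1"],M[:3,:3],M[:3,3]
    R=cv2.Rodrigues(np.array(c["rvec"],float))[0]; t=np.array(c["tvec"],float).ravel()
    return K,c["k1"],R.T,-R.T@t
def p2w(C,uv,z):
    K,k1,R,o=C; out=[]
    for p in np.atleast_2d(uv).astype(float):
        u=cv2.undistortPoints(p.reshape(1,1,2),K,np.array([k1,0,0,0.]),).ravel()
        d=R@np.array([u[0],u[1],1]); out.append(o+d*(z-o[2])/d[2])
    return np.array(out)
def w2p(C,P):
    K,k1,R,o=C; return cv2.projectPoints((np.atleast_2d(P)-o)@R,np.zeros(3),np.zeros(3),K,np.array([k1,0,0,0.]))[0].reshape(-1,2)
def snap(name,f):
    im=cams.capture(name)[:,:,::-1]; cv2.imwrite('pics/'+f+'.png',im); return im
E
python3 - <<'E'
from h import *
a=snap("top","top0");b=snap("scene","scene0")
s=r.sense();print(s["time_s"],s["tcp_pos"],np.round(s["ee_rot"],3).tolist(),s["gripper_width"])
for n in("top","scene"):print(n,cam(n)[3],cam(n)[0][0,0])
cv2.imwrite('pics/top0b.png',cv2.resize(a,(800,600),interpolation=cv2.INTER_CUBIC))
E
```

```text
0.1 [0.22043596 0.58425946 0.22156702] [[0.936, -0.353, -0.001], [-0.353, -0.936, -0.002], [0.0, 0.002, -1.0]] 0.9986518906237738
top [ 0.34330374 -0.00154044  1.35757297] 478.35638741979545
scene [ 1.53125715 -0.42608182  1.00209363] 539.4402539377792
```

View pics/top0b.png

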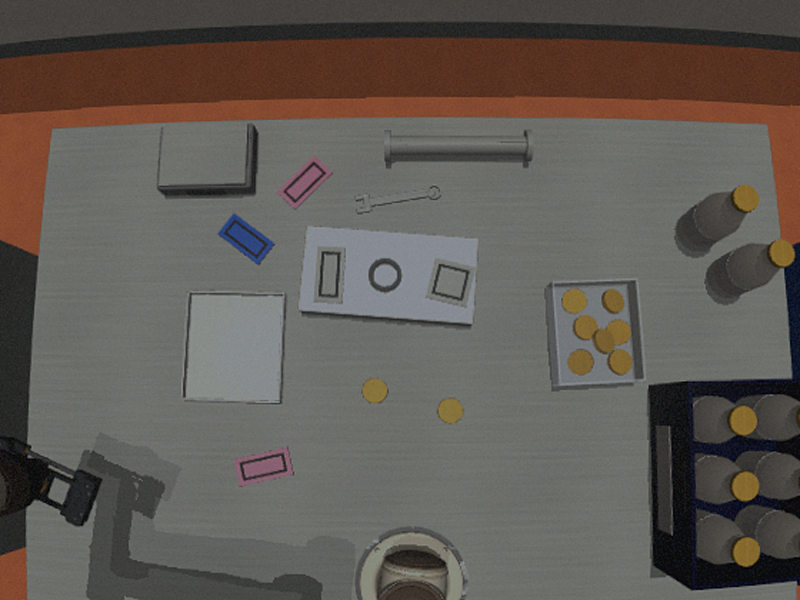

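View pics/scene0.png

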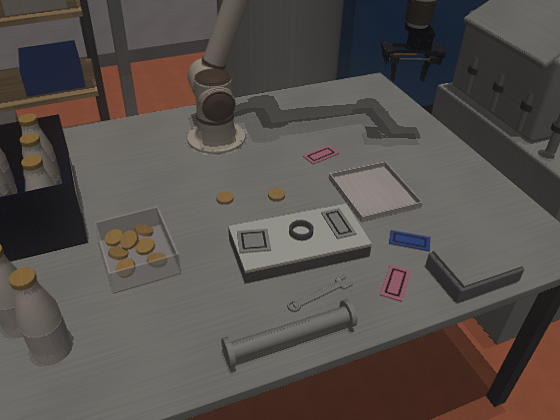

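The top view shows the oblong plate at about (330,275) of 800x600 on the board's left end, the ring at (385,275), the square plate at (450,283) and the tray at (235,347), on the left. I'll enlarge the board and tray.

Run:
```python
from h import *
a=cv2.imread('pics/top0.png')[150:290,120:306]
cv2.imwrite('pics/crop0.png',cv2.resize(a,None,fx=4.25,fy=4.25,interpolation=cv2.INTER_CUBIC))
```

```text
(no output)
```

View pics/crop0.png

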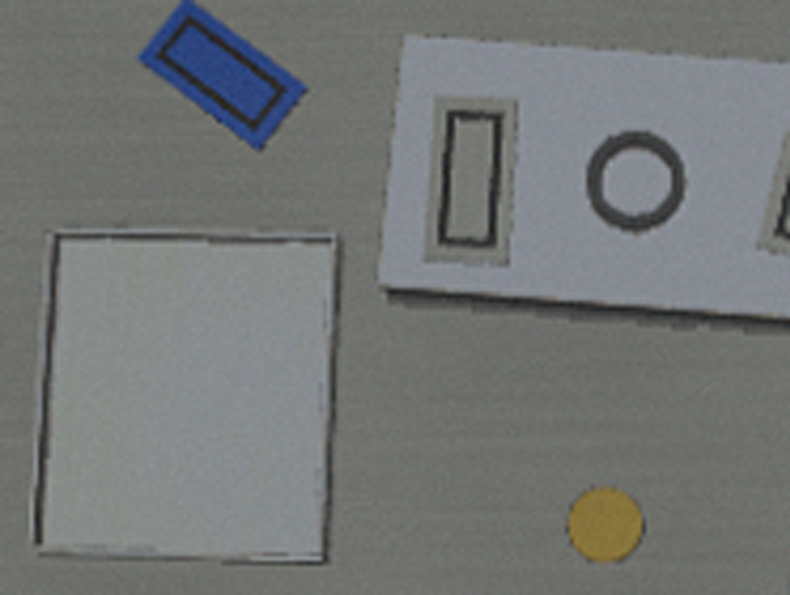

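```bash
cat > m.py <<'E'
from h import *
C=cam("top")
cv=lambda L:np.array([120,150])+np.array(L)/4.25-0.38
pl=p2w(C,cv([(436,97),(518,101),(508,265),(425,261)]),.054)
bd=p2w(C,cv([(404,37),(380,288)]),.05)
tr=p2w(C,cv([(50,230),(338,235),(327,562),(37,553)]),.022)
lid=p2w(C,cv([(605,525)]),.012)
E
python3 - <<'E'
from m import *
f=lambda a:print(np.round(a[:,:2],4).tolist())
f(pl);f(bd);f(tr);f(lid)
ax=pl[0]+pl[1]-pl[2]-pl[3];print("plate c",pl.mean(0),"yaw",np.degrees(np.arctan2(ax[1],ax[0])),"L",np.linalg.norm(ax)/2,"W",np.linalg.norm(pl[0]-pl[1]))
d=bd[0]-bd[1];print("board yaw",np.degrees(np.arctan2(d[1],d[0])),np.linalg.norm(d))
n=d/np.linalg.norm(d);print("near end inside",((pl[2]+pl[3])/2-bd[1])@n)
print("tray c",tr.mean(0)); s=r.sense();R=s["ee_rot"];print("tool x yaw",np.degrees(np.arctan2(R[1][0],R[0][0])),s["joints"])
E
```

```text
[[0.6538, 0.1801], [0.6506, 0.1257], [0.5414, 0.1312], [0.5443, 0.1855]]
[[0.6959, 0.2029], [0.5273, 0.2153]]
[[0.572, 0.4478], [0.5672, 0.2491], [0.3497, 0.2524], [0.3542, 0.4487]]
[[0.3741, 0.07]]
plate c [0.59750373 0.15561429 0.054     ] yaw -2.8344967455769847 L 0.10944191476006546 W 0.05442513379497263
board yaw -4.235846298793981 0.16913928265286685
near end inside 0.019746624065590773
tray c [0.46077423 0.34948699 0.022     ]
tool x yaw -20.682924213065935 [ 8.41443430e+01  2.20871909e+01  3.88304460e-01 -2.45211821e-02
 -6.84128476e+01 -1.48182298e+01]
```

```bash
python3 -m handwheel '[[[0,0,-1,0,0,0,0.02],[0,0,-1,0,0,0,0.02],[0,0,-0.975,0,0,0,0.02],[0,0,0,0.026,0.0225,0,0.02],[0,0,0,0.026,0.0225,0,0.02],[0,0,0,0.026,0.0225,0,0.02],[0,0,0,0.026,0.0225,0,0.02],[0,0,0,0.026,0.0225,0,0.02],[0,0,0,0.026,0.0225,0,0.02],[0,0,0,0.026,0.0225,0,0.02],[0,0,0,0.026,0.0225,0,0.02],[0,0,0,0.026,0.0225,0,0.02]]]'
python3 -m handwheel '[[[0,0,0,0.026,0.0225,0,0.02],[0,0,0,0.026,0.0225,0,0.02],[0,0,0,0.026,0.0225,0,0.02],[0,0,0,0.026,0.0225,0,0.02],[0,0,0,0.026,0.0225,0,0.02],[0,0,0,0.026,0.0225,0,0.02],[0,0,0,0.026,0.0225,0,0.02],[0,0,0,0.026,0.0225,0,0.02],[0,0,0,0.007,0.0045,0,0.02],[0,0,0,0,0,0,0.02]]]'
cat > st.py <<'E'
from h import *
import sys
def go(x,y,z,yaw):
    s=r.sense();R=np.array(s["ee_rot"]);p=s["tcp_pos"]
    y0=np.degrees(np.arctan2(R[1,0],R[0,0])); print("t",round(s["time_s"],2),"pos",np.round(p,4),"yaw",round(y0,2),"down",np.round(R[:,2],4),"F",np.round(s["wrist_force"],1),"gw",round(s["gripper_width"]*87,1),"gf",round(s["gripper_force"],1))
    a=np.radians(yaw); Q=np.array([[np.cos(a),np.sin(a),0],[np.sin(a),-np.cos(a),0],[0,0,-1]])
    print("turn rv/6deg",np.round(cv2.Rodrigues(R.T@Q)[0].ravel()*180/np.pi/6,3),"then shift",np.round(Q.T@(np.array([x,y,z])-p),4))
if __name__=="__main__": go(*map(float,sys.argv[1:]))
E
python3 st.py .675 .1517 .09 -2.83
```

```text
time_s: 1.3
tcp_pos: [0.445, 0.3697, 0.2221]
ee_rot: [[0.999, -0.049, -0.001], [-0.049, -0.999, -0.001], [-0.001, 0.001, -1.0]]
wrist_force: [0.6, 0.4, 0.1]
gripper_width: 0.236
gripper_force: 0.0
time_s: 2.3
tcp_pos: [0.6504, 0.175, 0.2213]
ee_rot: [[0.999, -0.052, -0.002], [-0.052, -0.999, -0.001], [-0.002, 0.001, -1.0]]
wrist_force: [-0.6, -0.9, 0.3]
gripper_width: 0.233
gripper_force: 0.0
t 2.3 pos [0.6504 0.175  0.2213] yaw -2.96 down [-1.7e-03 -6.0e-04 -1.0e+00] F [-0.6 -0.9  0.3] gw 20.3 gf 0.0
turn rv/6deg [ 0.006  0.016 -0.021] then shift [0.0257 0.0221 0.1313]
```

```bash
python3 -m handwheel '[[[0,0,0,0.0257,0.0221,0,0.02],[0,0,0,0,0,0.02,0.02],[0,0,0,0,0,0.02,0.02],[0,0,0,0,0,0.02,0.02],[0,0,0,0,0,0.02,0.02],[0,0,0,0,0,0.02,0.02],[0,0,0,0,0,0.031,0.02],[0,0,0,0,0,0,0.02]]]' >/dev/null
python3 st.py .675 .1517 .055 -2.83
python3 -c "
from h import *
snap('wrist','w1')
C=cam('wrist')
from m import pl
print(w2p(C,pl).round(), w2p(C,np.array([r.sense()['tcp_pos']])).round())"
```

```text
t 3.1 pos [0.6704 0.1531 0.0867] yaw -2.79 down [-0.0101 -0.0029 -0.9999] F [ 0.2 -0.1 -1. ] gw 20.1 gf 0.0
turn rv/6deg [0.032 0.095 0.007] then shift [0.0047 0.0011 0.0317]
[[242. 268.]
 [318. 268.]
 [313. 388.]
 [246. 388.]] [[278. 265.]]
```

View pics/w1.png

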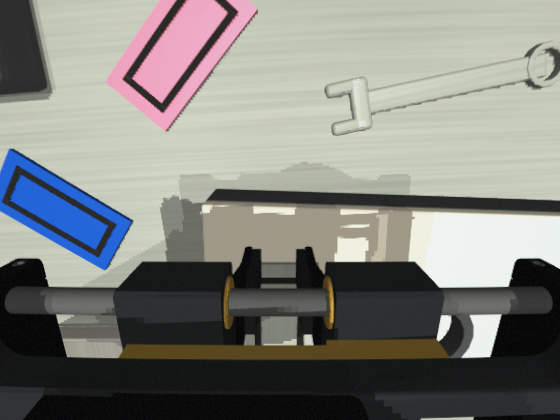

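The wrist view shows the fingers at about (250..312, 250) with bare board in front of them and the plate hidden underneath behind. The far board edge is at row ~195, so there's room. I'll descend behind the far end.

```bash
python3 -m handwheel '[[[0.03,0.095,0,0.007,0.001,0,0.02],[0,0,0,0,0,0,0.02],[0,0,0,0,0,0.01,0.02],[0,0,0,0,0,0.01,0.02],[0,0,0,0,0,0.008,0.02],[0,0,0,0,0,0,0.02],[0,0,0,0,0,0,0.02]]]' >/dev/null
python3 st.py .677 .1517 .052 -2.83
```

```text
t 3.85 pos [0.6817 0.1513 0.063 ] yaw -2.82 down [ 0.0093  0.002  -1.    ] F [0.4 1.1 0.8] gw 19.9 gf 0.0
turn rv/6deg [-0.024 -0.088  0.002] then shift [-0.0047 -0.0001  0.011 ]
```

```bash
python3 -m handwheel '[[[0,-0.06,0,-0.003,0,0.004,0.02],[0,0,0,0,0,0,0.02],[0,0,0,0,0,0,0.02],[0,0,0,0,0,0,0.02]]]' >/dev/null
python3 st.py .677 .1517 .052 -2.83;python3 -m handwheel '[[[0,0,0,0,0,0,0.02],[0,0,0,0,0,0,0.02],[0,0,0,0,0,0,0.02]]]' >/dev/null
python3 st.py .677 .1517 .052 -2.83
```

```text
t 4.25 pos [0.679  0.1517 0.0598] yaw -2.82 down [ 0.0043  0.0031 -1.    ] F [ 0.  -0.3 -0.1] gw 19.8 gf 0.0
turn rv/6deg [-0.032 -0.04   0.002] then shift [-0.002   0.0001  0.0078]
t 4.55 pos [0.6789 0.1517 0.0596] yaw -2.82 down [ 0.0039  0.003  -1.    ] F [ 0.3 -0.5  1.5] gw 20.2 gf 0.0
turn rv/6deg [-0.031 -0.036  0.001] then shift [-0.0019  0.0001  0.0076]
```

```bash
python3 -m handwheel '[[[-0.03,-0.035,0,0,0,0.003,0.02],[0,0,0,0,0,0.0025,0.02],[0,0,0,0,0,0.001,0.02],[0,0,0,0,0,0,0.02],[0,0,0,0,0,0,0.02]]]' >/dev/null
python3 st.py .677 .1517 .052 -2.83;python3 -m handwheel '[[[0,0,0,0,0,0.0005,0.02],[0,0,0,0,0,0,0.02],[0,0,0,0,0,0,0.02]]]' >/dev/null
python3 st.py .677 .1517 .052 -2.83
```

```text
t 5.05 pos [0.6789 0.1517 0.0529] yaw -2.82 down [-1.e-04 -1.e-04 -1.e+00] F [-0.5  0.1 -0.2] gw 20.2 gf 0.0
turn rv/6deg [0.001 0.001 0.002] then shift [-0.0019  0.0001  0.0009]
t 5.35 pos [0.6789 0.1517 0.0526] yaw -2.82 down [ 0.  0. -1.] F [-0.1  0.6 -0.7] gw 19.8 gf 0.0
turn rv/6deg [-0.    -0.     0.002] then shift [-0.0019  0.0001  0.0006]
```

```bash
python3 -m handwheel '[[[0,0,0,0,0,0.001,0.02],[0,0,0,0,0,0,0.02],[0,0,0,-0.004,0,0,0.02],[0,0,0,-0.004,0,0,0.02],[0,0,0,-0.004,0,0,0.02],[0,0,0,-0.004,0,0,0.02],[0,0,0,-0.004,0,0,0.02],[0,0,0,-0.004,0,0,0.02],[0,0,0,-0.004,0,0,0.02],[0,0,0,-0.004,0,0,0.02],[0,0,0,0,0,0,0.02],[0,0,0,0,0,0,0.02]]]' 
python3 st.py .605 .1555 .0515 -2.83
python3 - <<'E'
from h import *
a=snap("top","top1");b=snap("scene","scene1")
A=cv2.resize(a[150:260,190:306],(580,550),interpolation=cv2.INTER_CUBIC)
cv2.imwrite('pics/c1.png',A)
E
```

```text
time_s: 6.55
tcp_pos: [0.6466, 0.1532, 0.0516]
ee_rot: [[0.999, -0.049, -0.0], [-0.049, -0.999, -0.0], [-0.0, 0.0, -1.0]]
wrist_force: [-0.0, -0.1, 0.2]
gripper_width: 0.232
gripper_force: 0.0
t 6.55 pos [0.6466 0.1532 0.0516] yaw -2.82 down [-4.e-04 -1.e-04 -1.e+00] F [-0.  -0.1  0.2] gw 20.2 gf 0.0
turn rv/6deg [0.001 0.004 0.002] then shift [-0.0417 -0.0002  0.0001]
```

View pics/c1.png

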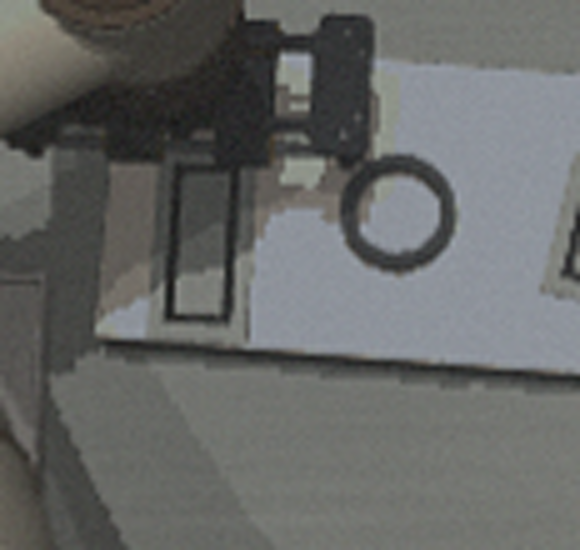

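The plate slides straight. Its near corners are at (148,338) and (247,344) in the crop, about 3 mm inside the edge. Another 40 mm is needed.

```bash
python3 -m handwheel '[[[0,0,0,-0.004,0,0,0.02],[0,0,0,-0.004,0,0,0.02],[0,0,0,-0.004,0,0,0.02],[0,0,0,-0.004,0,0,0.02],[0,0,0,-0.004,0,0,0.02],[0,0,0,-0.004,0,0,0.02],[0,0,0,-0.004,0,0,0.02],[0,0,0,-0.004,0,0,0.02],[0,0,0,-0.004,0,0,0.02],[0,0,0,-0.003,0,0,0.02],[0,0,0,0,0,0,0.02],[0,0,0,0,0,0,0.02]]]' >/dev/null
python3 st.py .605 .1555 .0515 -2.83
python3 - <<'E'
from h import *
a=snap("top","top2")
A=cv2.resize(a[150:260,190:306],(580,550),interpolation=cv2.INTER_CUBIC)
cv2.imwrite('pics/c2.png',A)
E
```

```text
t 7.85 pos [0.6078 0.1552 0.0516] yaw -2.82 down [-2.e-04 -1.e-04 -1.e+00] F [-0.3 -0.3  0.9] gw 20.0 gf 0.0
turn rv/6deg [0.001 0.002 0.002] then shift [-0.0028 -0.0002  0.0001]
```

View pics/c2.png

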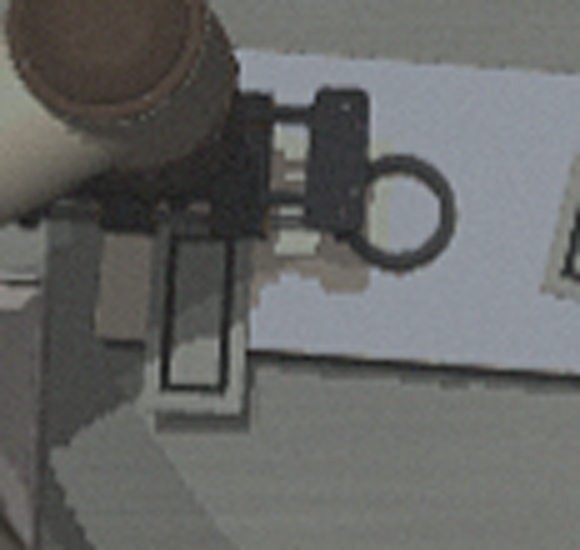

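The near corners are now at about (143,408) and (243,414), with the board edge at row ~347, so the overhang is about 34 mm. I'll compute the plate pose.

```bash
python3 - <<'E'
from m import *
q=p2w(C,np.array([190,150])+np.array([(143,408),(243,414)])/5-.4,.054);print(q.round(4))
m=q.mean(0);d=bd[0]-bd[1];n=d/np.linalg.norm(d)
print("out",-(m-bd[1])@n); v=q[0]-q[1];print("yaw",np.degrees(np.arctan2(-v[0],v[1])))
print("far-end est from push",.6078-.0105-.1098)
E
python3 st.py .6078 .1552 .13 -2.83
```

```text
[[0.4882 0.1886 0.054 ]
 [0.4847 0.1333 0.054 ]]
out 0.036702580643697774
yaw -3.6458919712605335
far-end est from push 0.48750000000000004
t 7.9 pos [0.6079 0.1551 0.0515] yaw -2.83 down [-3.e-04 -1.e-04 -1.e+00] F [-0.7  1.3 -0.4] gw 20.1 gf 0.0
turn rv/6deg [0.001 0.003 0.001] then shift [-0.0001 -0.0001 -0.0785]
```

```bash
python3 -m handwheel '[[[0,0,0,0.004,0,0,0.02],[0,0,0,0,0,0,0.02],[0,0,0,0,0,-0.02,0.02],[0,0,0,0,0,-0.02,0.02],[0,0,0,0,0,-0.02,0.087],[0,0,0,0,0,-0.01,0.087],[0,0,0,-0.03,0,0,0.087],[0,0,0,-0.03,0,0,0.087],[0,0,0,-0.03,0,0,0.087],[0,0,0,-0.018,0,0,0.087],[0,0,0,0,0,0,0.087],[0,0,0,0,0,0,0.087]]]' >/dev/null
python3 -m handwheel '[[[0,0,0,0,0,0,0.087],[0,0,0,0,0,0,0.087]]]' >/dev/null
python3 st.py .503 .1602 .041 -2.83
python3 - <<'E'
from h import *
a=snap("wrist","w3"); b=snap("scene","s3")
B=cv2.resize(b[140:290,220:400],(560,467),interpolation=cv2.INTER_CUBIC)
cv2.imwrite('pics/c3.png',B)
E
```

```text
t 9.3 pos [0.5049 0.1603 0.1213] yaw -2.86 down [ 1.e-04 -0.e+00 -1.e+00] F [-0.  -0.7  0.2] gw 85.7 gf 0.0
turn rv/6deg [ 0.    -0.001 -0.005] then shift [-0.0019  0.0002  0.0803]
```

View pics/w3.png

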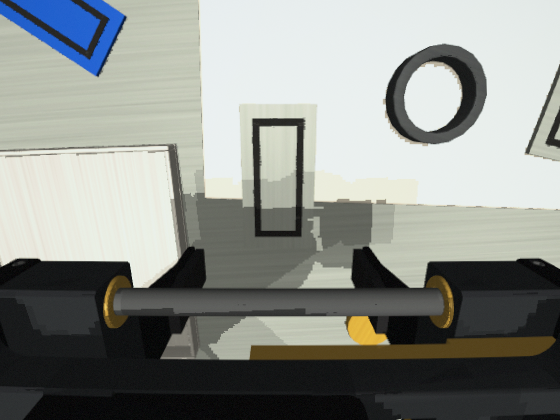

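The plate is centred between the open fingers: far corners at (240,104) and (317,105), gasket near end at row 236, board edge at row ~203. I'll check the numbers, then descend.

```bash
python3 - <<'E'
from h import *
print(p2w(cam('wrist'),[(240,104),(317,105),(253,237),(303,236)],.054).round(4))
E
python3 -m handwheel '[[[0,0,0,-0.002,0,0.02,0.087],[0,0,0,0,0,0.02,0.087],[0,0,0,0,0,0.02,0.087],[0,0,0,0,0,0.012,0.087],[0,0,0,0,0,0.008,0.087],[0,0,0,0,0,0,0.087],[0,0,0,0,0,0,0.087]]]' >/dev/null
python3 st.py .503 .1602 .041 -2.83
```

```text
[[0.5972 0.1824 0.054 ]
 [0.5938 0.1283 0.054 ]
 [0.4968 0.1806 0.054 ]
 [0.4957 0.1409 0.054 ]]
t 10.1 pos [0.5026 0.1606 0.042 ] yaw -2.81 down [ 9.e-04  4.e-04 -1.e+00] F [-1.   0.  -0.5] gw 86.9 gf 0.0
turn rv/6deg [-0.004 -0.008  0.003] then shift [0.0004 0.0004 0.001 ]
```

```bash
python3 -m handwheel '[[[0,0,0,0,0,0.0005,0.06],[0,0,0,0,0,0,0.056],[0,0,0,0,0,0,0.05],[0,0,0,0,0,0,0.045],[0,0,0,0,0,0,0.045],[0,0,0,0,0,0,0.045],[0,0,0,0,0,0,0.045],[0,0,0,0,0,0,0.045]]]' >/dev/null
python3 st.py .503 .1602 .041 -2.83
python3 -m handwheel '[[[0,0,0,0,0,-0.005,0.045],[0,0,0,0,0,-0.005,0.045],[0,0,0,0,0,-0.01,0.045],[0,0,0,0,0,-0.015,0.045],[0,0,0,0,0,-0.015,0.045],[0,0,0,0,0,-0.015,0.045],[0,0,0,0,0,-0.015,0.045],[0,0,0,0,0,-0.015,0.045],[0,0,0,0,0,-0.01,0.045],[0,0,0,0,0,0,0.045]]]' >/dev/null
python3 st.py .503 .1602 .041 -2.83
python3 - <<'E'
from h import *
a=snap("wrist","w4"); b=snap("scene","s4")
B=cv2.resize(b[130:260,230:390],(480,390),interpolation=cv2.INTER_CUBIC)
A=cv2.resize(a,(320,240)); c=np.zeros((390,800,3),np.uint8); c[:,:480]=B; c[:240,480:]=A
cv2.imwrite('pics/c4.png',c)
E
```

```text
t 10.9 pos [0.5021 0.1604 0.0411] yaw -2.82 down [ 2.e-04  1.e-04 -1.e+00] F [-1.  -0.4  1.7] gw 54.4 gf 30.0
turn rv/6deg [-0.001 -0.002  0.002] then shift [0.0009 0.0002 0.0001]
t 11.9 pos [0.5029 0.1609 0.1479] yaw -2.81 down [ 0.0033  0.002  -1.    ] F [ 0.1 -0.4 -1.8] gw 53.9 gf 30.0
turn rv/6deg [-0.021 -0.031  0.003] then shift [1.000e-04 7.000e-04 1.069e-01]
```

View pics/c4.png

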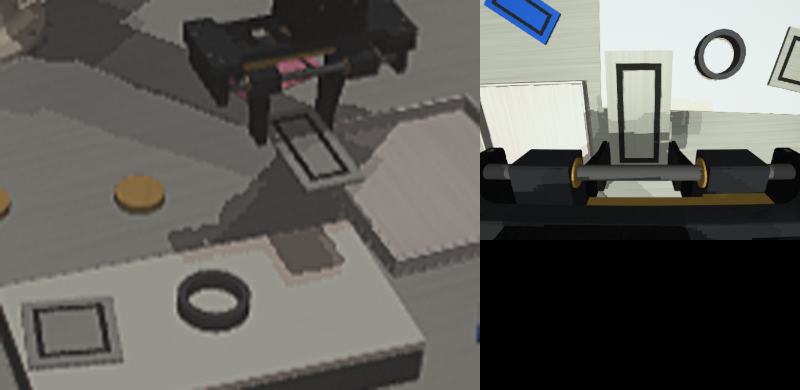

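Held level: the plate is between the fingers, clear of the board, with the square plate and ring untouched. Now over to the tray.

```bash
python3 - <<'E'
from h import *
s=r.sense();p=np.array(s["tcp_pos"]);R=np.array(s["ee_rot"])
C=cam('wrist')
for dz in(0,-.02,-.04):print(dz,w2p(C,[p+R@[.093,e,-.013]+[0,0,dz] for e in(-.0275,.0275)]).round())
E
python3 -m handwheel '[[[0,0,0,-0.003,-0.006,0,0.045],[0,0,0,-0.006,-0.012,0,0.045],[0,0,0,-0.009,-0.0185,0,0.045],[0,0,0,-0.009,-0.0185,0,0.045],[0,0,0,-0.009,-0.0185,0,0.045],[0,0,0,-0.009,-0.0185,0,0.045],[0,0,0,-0.009,-0.0185,0,0.045],[0,0,0,-0.009,-0.0185,0,0.045],[0,0,0,-0.009,-0.0185,0,0.045],[0,0,0,-0.009,-0.0185,0,0.045],[0,0,0,-0.009,-0.0185,0,0.045],[0,0,0,0,0,0,0.045]]]' >/dev/null
python3 -m handwheel '[[[0,0,0,0,0,0,0.045],[0,0,0,0,0,0,0.045],[0,0,0,0,0,0,0.045]]]' >/dev/null
python3 st.py .4215 .3515 .04 -2.83
```

```text
0 [[217.  92.]
 [339.  91.]]
-0.02 [[225.  95.]
 [331.  95.]]
-0.04 [[231.  98.]
 [326.  98.]]
t 13.5 pos [0.4213 0.3485 0.1458] yaw -2.86 down [-4.e-04 -5.e-04 -1.e+00] F [ 0.2  0.3 -1.2] gw 54.2 gf 30.0
turn rv/6deg [ 0.005  0.003 -0.006] then shift [ 1.000e-04 -3.000e-03  1.058e-01]
```

```bash
python3 -m handwheel '[[[0,0,0,0,-0.003,0.01,0.045],[0,0,0,0,0,0.015,0.045],[0,0,0,0,0,0.015,0.045],[0,0,0,0,0,0.015,0.045],[0,0,0,0,0,0.015,0.045],[0,0,0,0,0,0.015,0.045],[0,0,0,0,0,0.015,0.045],[0,0,0,0,0,0.01,0.045],[0,0,0,0,0,0.01,0.045],[0,0,0,0,0,0.006,0.045],[0,0,0,0,0,0,0.045],[0,0,0,0,0,0,0.045]]]' >/dev/null
python3 -m handwheel '[[[0,0,0,0,0,0,0.045],[0,0,0,0,0,0,0.045]]]' >/dev/null
python3 st.py .4215 .3515 .006 -2.83
```

```text
t 14.9 pos [0.4217 0.3525 0.0206] yaw -2.82 down [ 8.0e-04  1.1e-03 -1.0e+00] F [ 0.2  0.3 -1.3] gw 54.0 gf 30.0
turn rv/6deg [-0.011 -0.007  0.002] then shift [-0.0001  0.001   0.0146]
```

```bash
python3 -m handwheel '[[[0,0,0,0,0,0.004,0.045],[0,0,0,0,0,0.004,0.045],[0,0,0,0,0,0.003,0.045],[0,0,0,0,0,0.002,0.045],[0,0,0,0,0,0,0.045],[0,0,0,0,0,0,0.045],[0,0,0,0,0,0,0.045]]]' >/dev/null
python3 st.py .4215 .3515 .006 -2.83
python3 - <<'E'
from h import *
a=snap("wrist","w5"); b=snap("scene","s5")
B=cv2.resize(b[130:260,290:450],(480,390),interpolation=cv2.INTER_CUBIC)
A=cv2.resize(a,(320,240)); c=np.zeros((390,800,3),np.uint8); c[:,:480]=B; c[:240,480:]=A
cv2.imwrite('pics/c5.png',c)
E
```

```text
t 15.6 pos [0.4215 0.3522 0.0071] yaw -2.81 down [ 2.e-04  2.e-04 -1.e+00] F [ 0.2 -1.1  0. ] gw 53.9 gf 30.0
turn rv/6deg [-0.002 -0.002  0.003] then shift [0.     0.0007 0.0011]
```

View pics/c5.png

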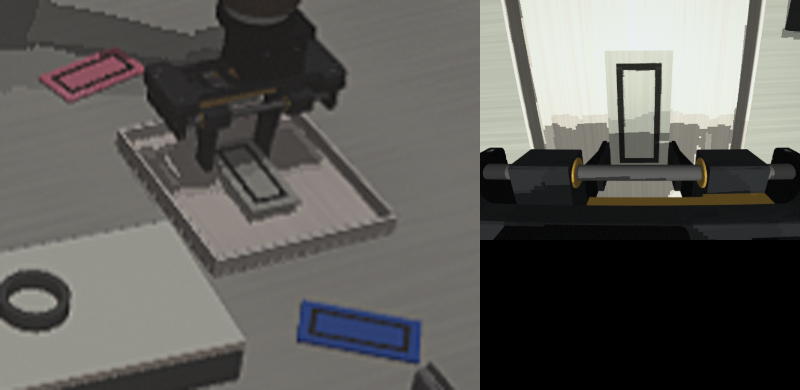

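The plate is inside the tray, near its centre, just above the floor. I'll go slightly lower, release and retreat.

```bash
python3 -m handwheel '[[[0,0,0,0,0,0.001,0.045],[0,0,0,0,0,0.001,0.045],[0,0,0,0,0,0,0.045],[0,0,0,0,0,0,0.045]]]'
python3 -m handwheel '[[[0,0,0,0,0,0,0.056],[0,0,0,0,0,0,0.06],[0,0,0,0,0,0,0.07],[0,0,0,0,0,0,0.08],[0,0,0,0,0,0,0.08],[0,0,0,0,0,0,0.08],[0,0,0,0,0,-0.01,0.08],[0,0,0,0,0,-0.02,0.08],[0,0,0,0,0,-0.03,0.08],[0,0,0,0,0,-0.03,0.08],[0,0,0,0,0,-0.03,0.08],[0,0,0,0,0,-0.03,0.08]]]' >/dev/null
python3 -m handwheel '[[[0,0,0,-0.02,0,-0.01,0.08],[0,0,0,-0.02,0,0,0.08],[0,0,0,0,0,0,0.08],[0,0,0,0,0,0,0.08]]]'
python3 - <<'E'
from h import *
a=snap("wrist","w6"); b=snap("scene","s6")
B=cv2.resize(b[130:260,230:430],(480,312),interpolation=cv2.INTER_CUBIC)
A=cv2.resize(a,(320,240)); c=np.zeros((312,800,3),np.uint8); c[:,:480]=B; c[:240,480:]=A
cv2.imwrite('pics/c6.png',c)
E
```

```text
time_s: 16.1
tcp_pos: [0.4214, 0.352, 0.005]
ee_rot: [[0.999, -0.049, -0.0], [-0.049, -0.999, -0.0], [-0.0, 0.0, -1.0]]
wrist_force: [-0.6, -0.3, -1.8]
gripper_width: 0.62
gripper_force: 30.0
time_s: 17.7
tcp_pos: [0.3815, 0.3542, 0.1658]
ee_rot: [[0.999, -0.048, 0.001], [-0.048, -0.999, 0.001], [0.001, -0.001, -1.0]]
wrist_force: [0.8, 0.4, 0.0]
gripper_width: 0.92
gripper_force: 0.0
```

View pics/c6.png

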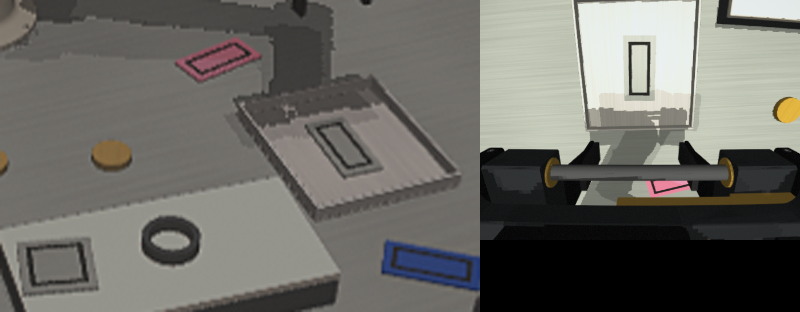

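The plate lies flat in the middle of the tray, at (343,148) in the left half and (640,68) in the right. The gripper is clear, and the ring and square plate have not moved.

```bash
python3 -c "
from station import r
print(r.finish_job())"
```

```text
the job is handed in; nothing more can be done
None
```

The oblong plate was slid about 37 mm out over the board's near edge, gripped by the part sticking out, lifted clear and let go inside the tray about 10 mm above its floor. It now lies flat there, the square plate has not moved, and the job is handed in at about 18 s.

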